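# Fit a filter in the bench fume extractor and lock its bayonet cap

## Robot

A 6-joint arm with a two-finger parallel gripper is mounted at the origin on the work surface. World frame = base frame: x ahead of the robot, y to its left, z up, the work surface at z = 0. Lengths are in m, angles in rad, forces in N, time in s.
With the tool pointing down it reaches from about 0.325 to 0.875 m from the base axis. Payload 4.4 kg.
Tool frame: the origin (TCP) lies midway between the tips of the shut fingers; the grasp point (between the pads) lies 19 mm behind it; z points along the fingers, y is the line along which they close (so a half turn about z gives the same grasp; the last joint's range is limited). The gripper opens to 85 mm and grips with 20 to 120 N. Pads are 22 mm wide; open, the fingers measure 114 mm over their backs; the gripper's body (76 mm by 85 mm) begins 54 mm behind the grasp point. The pads swing forward as they close: fully open they stand 13 mm farther back than shut.
Start: joints at [-1.446, 0.207, 1.542, -0, 1.393, -0.15], TCP at [0.157, -0.553, 0.231] pointing down, gripper open.
Joint ranges: [-2.73, 2.73], [-0.86, 2.22], [0.23, 2.46], [-1.11, 4.25], [0.08, 2.63], [-2.82, 2.82]. Speed limits (rad/s): [2.79, 2.79, 3.14, 3.14, 3.14, 3.14].

## Interface

Orientations are given as a rotation vector (axis times angle).
In Python, from cell import arm, cams, ticket gives the robot as it stands.
- The arm moves only by the tool move_arm, never from a script. Its argument "targets" is a list of rows, each an object of numbers: "tx", "ty", "tz": the shift along the tool's x, y, z each as a share of 2 cm, from -1 to 1; "yaw": the turn about the tool's z as a share of 0.15 rad, from -1 to 1; "jaw": the opening, from 0 (shut) to 1 (fully open). A call has 1 to 20 rows; each row shifts and turns the commanded pose from where the row before left it, along the tool's axes as they then stand; what a row does not reach is not made up. A row lasts 1/10 s, in which the tool goes at most 50 mm and 8.59 degrees, less where a joint would pass 70% of its speed; a pose out of reach is approached as far as the arm can. A call with a number of a shift or a turn outside -1 to 1 is refused whole. A call with a gripper value outside its range is refused whole. The fingers move at their own pace and stop on an object; "force" is the grip in N (left out, the last holds). Time passes only in rows, so rows that do not move let the fingers close. It gives the time, the measured TCP pose, the force, the opening and the grip force at its end, in the units of the state.
- arm.state(): the state, without advancing time (a new reading comes with each control period).
- cams.snapshot(name): name is "scene" or "side" or "wrist"; returns the picture (384x512x3 uint8, red, green, blue); there is no depth.
- cams.calibration(name): a dict with "vertical_fov" (degrees; the focal length in pixels is half the picture's height over the tangent of half this angle, whatever the lens; pixels are square), "cx", "cy" (the principal point, pixels), "T" (4x4, takes a point from camera to world coordinates). Camera axes: x right, y down, z forward; pixel columns grow to the right and rows downward; lengths in m; the calibration is good to about 2 mm. A picture is of the moment at which its call begins: read the wrist's pose just before it. calibration takes no time and is no camera call; for the wrist camera it gives the pose at the moment of the call.
- ticket.close_job(): hands the job in; it is judged then, once.
The state is a dict: "time": time; "joints": joint angles; "qvel": joint speeds; "effort": joint torques, N m; "position": TCP position; "tcp_rot": TCP orientation; "wrist_force": force on the tool from outside, world axes, zero at the start; "ft_torque": the same for the moment, N m; "opening": opening from 0.0 (shut) to 1.0 (fully open); "gripper_force": force on a finger pad.
Only numpy, scipy, OpenCV 4.12 (cv2) and the standard library are available. Lean on these libraries where they do the work, as an engineer would, in place of code of your own. Each camera call takes 0.05 s, during which the arm holds its last target. There are 200 camera calls.

## Task

Drop the small, tall filter cartridge into the well on top of the fume extractor, then put the cap over it: lugs through the two notches, push down against the spring, turn about a quarter clockwise to the stop and let it spring up and click home, so that the filter stays clamped. The wider, flat cartridge does not fit; leave it and the other things on the bench where they are.

Things in the scene. Friction and masses are not known exactly. Their poses are not given: they have to be found in the camera images.
- extractor: Bench fume extractor, fixed: white box 170 (x) x 180 (y) x 80 mm high with a round grey collar on top (108 mm outside diameter, top face at 112 mm). Origin: underside centre, on the vertical axis of the well; x and y along the box's sides, z up; the louvred face looks to -x. In the collar is the well, a round 62 mm hole open at the top, with two notches in its rim.
- well_mouth (a point): Centre of the well's 62 mm mouth, on its axis at the collar's top face, 112 mm above the bench; axes as the extractor's. The collar's rim overhangs a channel for the lugs: overhang 12 mm thick, channel 80 to 100 mm above the bench, out to 43 mm from the axis; below it a 62 mm bore.
- notch (a point): Middle of one of the two open notches in the rim, 37 mm from the axis, at the collar's top face, 75 deg counterclockwise (from above) from the extractor's +x; the other is opposite. Each is 18 mm wide, out to 43 mm from the axis. From each the channel runs 75 deg clockwise to a hard stop; counterclockwise is blocked.
- pocket (a point): Lock place of a lug, on the extractor's +x side (the other is opposite), 35 mm from the axis, at the pocket's roof 105 mm above the bench. At the end of the channel the overhang has a pocket 5 mm deep in its underside, with 3 to 4 deg of play; the spring lifts the lugs into it.
- spring_plate (a joint): Travel of the spring plate in the bottom of the well, 0 = up (plate face 65 mm above the bench), 0.024 m = fully down. Spring: 4 N at the top, 0.4 N more per mm (about 14 N fully down). With filter and cap locked it reads about 0.008.
- filter: The cartridge to load: upright pleated white cylinder with grey end rims, 52 mm diameter, 40 mm tall, about 70 g; same both ways up. Origin: underside centre. Resting on the free spring plate its top is at height 105 mm, 7 mm below the collar's top face.
- cap: Grey cap, 80 g, upright on the bench; origin underside centre. Plug 56 mm diameter, 20 tall; on it a grip bar 46 long (along x), 12 thick (y), 20 to 60 above the underside. Two lugs along +x and -x, in line with the bar: 12 wide, 0 to 8 high, tips 39 from the axis. Half-turn symmetric. It can turn with its underside 81 to 91 mm above the bench; locked: 97 mm, bar along the extractor's x.
- wide_filter: Bystander: a cartridge of another size, 68 mm diameter, 22 mm tall; does not fit the well. Origin: underside centre.
- spool: Bystander: metal spool, 60 mm diameter, 45 mm tall. Origin: underside centre.
- parts_tray: Bystander: open cardboard tray 75 x 55 x 20 mm. Origin: underside centre.
- screwdriver: Bystander: screwdriver lying flat along its x.
- sponge_tray: Bystander: black tray with a blue sponge, 100 x 75 x 18 mm. Origin: underside centre.
- multimeter: Bystander: black hand multimeter lying flat, 140 (x) x 75 x 40 mm. Origin: underside centre.
There are look-alikes about, which are no part of the job. What is shaped like the cap but blue or red is not meant.

How it is judged:
By the outcome, as a careful person would: the job done as asked, in the order asked, and still so for the second after the job is handed in, with the robot touching nothing.
It also fails if it takes over 64 s, if anything falls off the work surface, if the arm or the gripper's body presses on something with over 40 N, if the wrist force passes 120 N, or if a joint passes its speed limit or range.

## Working session

There is one attempt and no reset: what is moved stays moved. The work goes in short steps, Python scripts to look and compute and a tool call to move; the robot and the scene stay as the last step left them, time stands still between calls to the robot, and variables do not carry over. Pictures are saved under pics/ and viewed, at most 10 in all, crops included, and the job is handed in when it is done.

Besides the shell and the picture viewer there is one more tool, called after "Call:" by a JSON object that holds its "fn" and its "kwargs". move_arm: Moves the arm, as the interface text tells. Shift numbers are shares of 2 cm and turn numbers shares of 0.15 rad, none past 1 either way. Its arguments: {"type":"object","properties":{"targets":{"type":"array"},"force":{"type":"number"}},"required":["targets"]}

```bash
mkdir -p pics; cat > h.py <<'E'
import numpy as np, cv2
from cell import arm, cams, ticket
def snap(n,f=None):
    im=cams.snapshot(n)
    if f: cv2.imwrite('pics/'+f,im[:,:,::-1])
    return im
def K(n):
    c=cams.calibration(n); f=192/np.tan(np.radians(c['vertical_fov'])/2); return f,c['cx'],c['cy'],np.array(c['T'])
def ray(n,u,v,k=None):
    f,cx,cy,T=k or K(n); d=T[:3,:3]@np.array([(u-cx)/f,(v-cy)/f,1]); return T[:3,3],d
def onz(n,u,v,z,k=None):
    o,d=ray(n,u,v,k); return o+d*(z-o[2])/d[2]
def proj(n,p,k=None):
    f,cx,cy,T=k or K(n); q=T[:3,:3].T@(np.array(p)-T[:3,3]); return f*q[0]/q[2]+cx,f*q[1]/q[2]+cy
E
python3 - <<'E'
from h import *
a=snap('scene');b=snap('side');w=snap('wrist')
cv2.imwrite('pics/a.png',np.hstack([a,b])[:,:,::-1][:, :].copy() if 0 else cv2.resize(np.hstack([a,b]),(800,300))[:,:,::-1])
cv2.imwrite('pics/scene.png',cv2.resize(a,(800,600),interpolation=cv2.INTER_CUBIC)[:,:,::-1]);cv2.imwrite('pics/side.png',cv2.resize(b,(800,600),interpolation=cv2.INTER_CUBIC)[:,:,::-1])
for n in('scene','side','wrist'):
    f,cx,cy,T=K(n);print(n,f,cx,cy,T.round(3).tolist())
s=arm.state();print(s['position'],s['tcp_rot'],s['time'],s['opening'])
E
```

```text
scene 438.65319885747954 255.99641950850622 194.67414921602807 [[0.517, 0.665, -0.539, 1.186], [0.856, -0.411, 0.314, -0.397], [-0.013, -0.624, -0.782, 1.035], [0.0, 0.0, 0.0, 1.0]]
side 406.7793114324022 251.64875826056144 195.59501301143294 [[-0.974, -0.157, 0.162, 0.373], [-0.226, 0.686, -0.691, 0.747], [-0.003, -0.71, -0.704, 0.851], [0.0, 0.0, 0.0, 1.0]]
wrist 301.1238819150879 253.81607315047754 192.43955392622533 [[0.273, -0.922, -0.274, 0.226], [-0.962, -0.262, -0.075, -0.534], [-0.002, 0.284, -0.959, 0.374], [0.0, 0.0, 0.0, 1.0]]
[ 0.15648585 -0.5527069   0.23037818] [-3.11000517e+00 -4.31575010e-01 -4.63651035e-05] 0.15 0.998309940133163
```

View pics/scene.png

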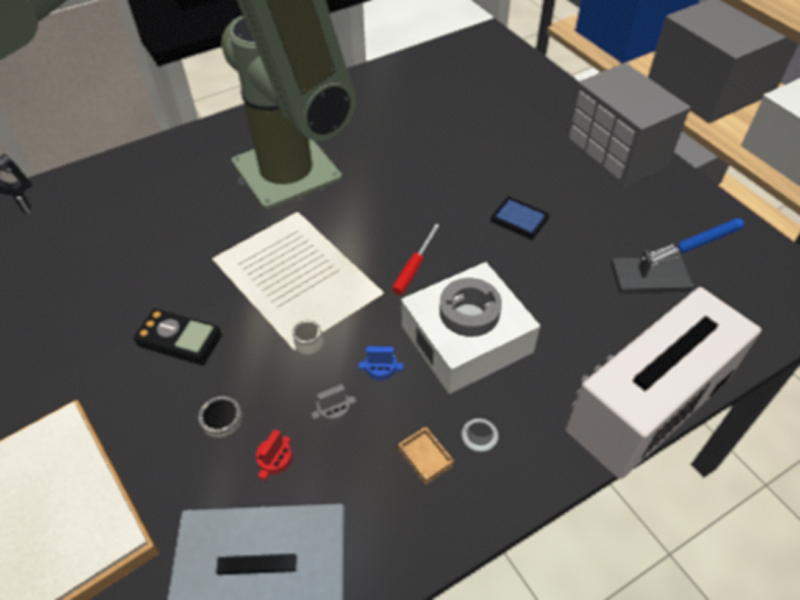

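View pics/side.png

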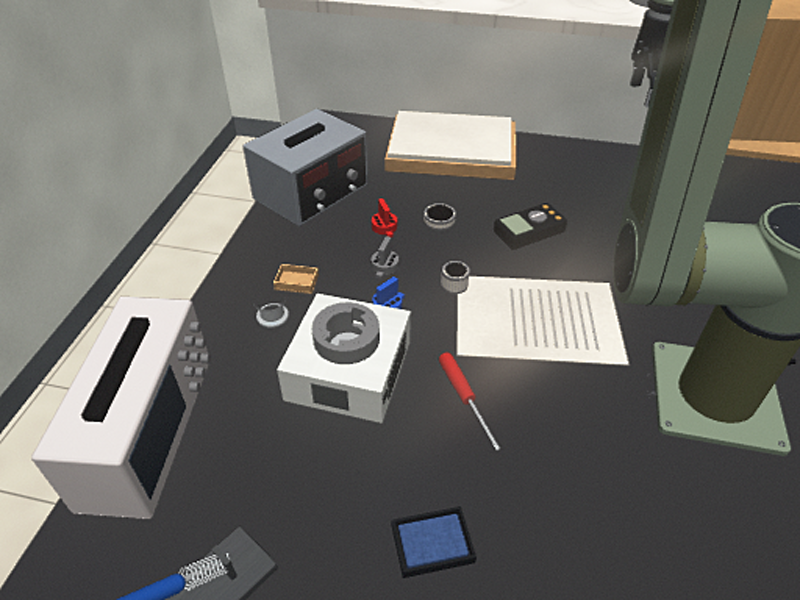

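Scene view (in 800x600 pixels): grey cap at (333,403), blue one at (380,362) and red one at (273,452), and the extractor collar at (470,305). The round candidates are (307,335), (220,415) and (480,435). I'll enlarge these to tell them apart.

```bash
python3 - <<'E'
from h import *
a=cv2.resize(cv2.imread('pics/scene.png'),(512,384),interpolation=cv2.INTER_AREA)
b=cv2.resize(cv2.imread('pics/side.png'),(512,384),interpolation=cv2.INTER_AREA)
import sys
A=snap('scene')[:,:,::-1];B=snap('side')[:,:,::-1]
cv2.imwrite('pics/s0.png',A);cv2.imwrite('pics/d0.png',B)
c1=cv2.resize(A[160:320,110:360],(800,512),interpolation=cv2.INTER_CUBIC) # 3.2x
cv2.imwrite('pics/c1.png',c1)
c2=cv2.resize(B[120:270,160:320],(640,600),interpolation=cv2.INTER_CUBIC) # 4x
cv2.imwrite('pics/c2.png',c2)
# collar vs both views; rough positions
for n,u,v,z in [('scene',470/1.5625,300/1.5625,.112),('side',346/1.5625,325/1.5625,.112),('scene',307/1.5625,327/1.5625,.04),('side',455/1.5625,268/1.5625,.04),('scene',220/1.5625,413/1.5625,.02),('side',440/1.5625,213/1.5625,.02),('scene',480/1.5625,434/1.5625,.02),('side',272/1.5625,313/1.5625,.02),('scene',333/1.5625,409/1.5625,.02),('side',384/1.5625,260/1.5625,.02)]:
    print(n,int(u),int(v),onz(n,u,v,z).round(3))
E
```

```text
scene 300 192 [0.605 0.081 0.112]
side 221 208 [0.607 0.081 0.112]
scene 196 209 [ 0.456 -0.168  0.04 ]
side 291 171 [ 0.467 -0.176  0.04 ]
scene 140 264 [ 0.527 -0.369  0.02 ]
side 281 136 [ 0.53  -0.371  0.02 ]
scene 307 277 [ 0.788 -0.019  0.02 ]
side 174 200 [ 0.777 -0.001  0.02 ]
scene 213 261 [ 0.62  -0.203  0.02 ]
side 245 166 [ 0.612 -0.191  0.02 ]
```

View pics/c1.png

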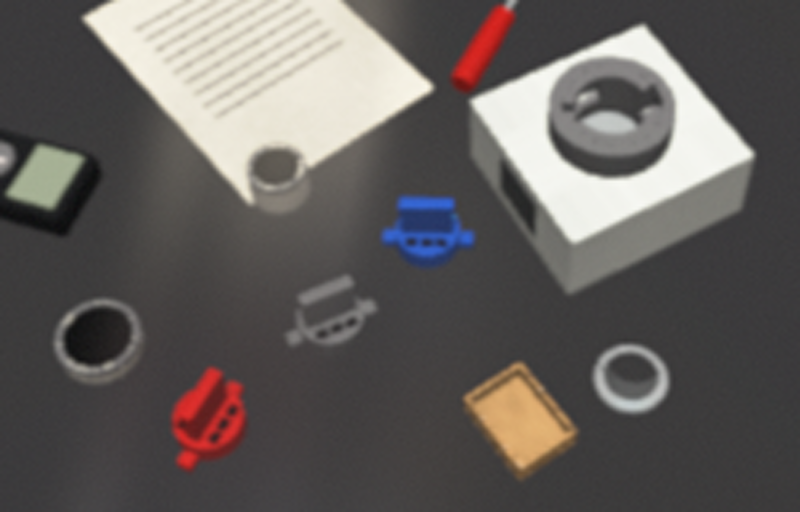

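View pics/c2.png

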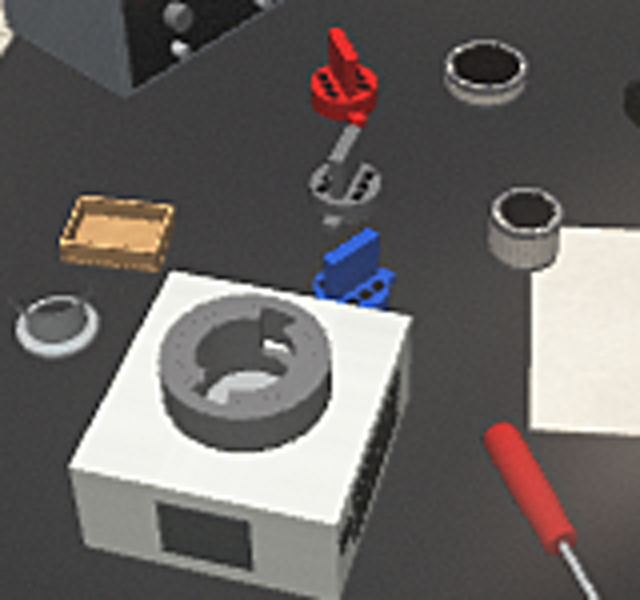

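Enlarged crops: in c1 the round candidates are (278,165), tall, narrow and pleated on the paper's corner, (98,335), wide and flat, and (630,378), the metal spool. The first fits the 52x40 filter. The only grey cap is at c1 (332,312), between the blue (428,232) and red (208,418) ones. Next I'll triangulate these and the box yaw.

```bash
python3 - <<'E'
from h import *
s=lambda u,v:(u/3.2+110-.34,v/3.2+160-.34)
d=lambda u,v:(u/4+160-.37,v/4+120-.37)
def p(t,z,sc=None,si=None):
    for n,f,q in(('scene',s,sc),('side',d,si)):
        if q: print(t,n,onz(n,*f(*q),z).round(4))
p('filt',.04,(277,164),(526,210))
p('collar',.112,(612,101),(246,356))
p('barA',.06,(300,298),(335,165));p('barB',.06,(352,282),(357,127))
p('disc',.02,(332,314),(346,185))
C=[onz('side',*d(*q),.08) for q in((172,272),(412,318),(335,522),(70,465))]
D=[onz('scene',*s(*q),.08) for q in((753,155),(575,243),(470,100),(643,25))]
for c in(C,D):
    c=np.array(c)[:,:2];print(c.round(4).tolist(),c.mean(0).round(4))
    for i in range(4):
        e=c[(i+1)%4]-c[i];print(np.hypot(*e).round(4),np.degrees(np.arctan2(e[1],e[0])).round(1))
E
```

```text
filt scene [ 0.4608 -0.1714  0.04  ]
filt side [ 0.4667 -0.1735  0.04  ]
collar scene [0.6027 0.0833 0.112 ]
collar side [0.6071 0.0832 0.112 ]
barA scene [ 0.6059 -0.2197  0.06  ]
barA side [ 0.6132 -0.1696  0.06  ]
barB scene [ 0.6146 -0.1769  0.06  ]
barB side [ 0.6075 -0.2178  0.06  ]
disc scene [ 0.6098 -0.1967  0.02  ]
disc side [ 0.6111 -0.1942  0.02  ]
[[0.6889, -0.0107], [0.519, -0.0038], [0.5283, 0.173], [0.6969, 0.1668]] [0.6083 0.0813]
0.17 177.7
0.177 87.0
0.1687 -2.1
0.1776 -92.6
[[0.6936, 0.1677], [0.6884, -0.01], [0.5162, -0.0051], [0.5238, 0.1751]] [0.6055 0.0819]
0.1778 -91.7
0.1723 178.4
0.1804 87.6
0.17 -2.5
```

Call:
{"fn": "move_arm", "kwargs": {"targets": [{"tx": 1,"ty": -0.7,"jaw": 1},{"tx": 1,"ty": -0.7},{"tx": 1,"ty": -0.7},{"tx": 1,"ty": -0.7},{"tx": 1,"ty": -0.7},{"tx": 1,"ty": -0.7},{"tx": 1,"ty": -0.7},{"tx": 1,"ty": -0.7},{"tx": 1,"ty": -0.7},{"tx": 1,"ty": -0.7},{"tx": 1,"ty": -0.7},{"tx": 1,"ty": -0.7},{"tx": 1,"ty": -0.7},{"tx": 1,"ty": -0.7},{"tx": 1,"ty": -0.7},{"tx": 1,"ty": -0.7},{"tx": 1,"ty": -0.7},{"tx": 1,"ty": -0.7},{"tx": 1,"ty": -0.7},{"tx": 1,"ty": -0.7}]}}

```text
schema error: expected keys tx, ty, tz, yaw, jaw
```

```bash
cat >> h.py <<'E'
from scipy.spatial.transform import Rotation as R
def tool():
    s=arm.state(); return np.array(s['position']),R.from_rotvec(s['tcp_rot']).as_matrix(),s
def togo(w):
    p,M,s=tool(); d=M.T@(np.array(w)-p)
    print('t',round(s['time'],2),'tcp',p.round(4),'yaw',np.degrees(np.arctan2(M[1,0],M[0,0])).round(2),'zdir',M[:,2].round(3),'shares',(d/.02).round(2))
E
python3 - <<'E'
from h import *
k=K('wrist');w=snap('wrist','w1n.png')
im=w[:,:,::-1].copy()
u,v=proj('wrist',[.464,-.1725,.04],k);print(u,v)
for n,p in(('filter',[.464,-.1725,.04]),('cap',[.6105,-.196,.02])):
    u,v=proj('wrist',p,k);cv2.drawMarker(im,(int(u),int(v)),(0,255,0),0,8,1)
cv2.imwrite('pics/w1.png',cv2.resize(im,(800,600),interpolation=cv2.INTER_CUBIC))
togo([.464,-.1725,.02])
np.savez('w1.npz',f=k[0],cx=k[1],cy=k[2],T=k[3])
E
```

```text
-119.60671949728194 -349.0111325080677
t 0.3 tcp [ 0.1565 -0.553   0.2309] yaw 15.8 zdir [-0.     0.001 -1.   ] shares [ 19.97 -14.11  10.56]
```

View pics/w1.png

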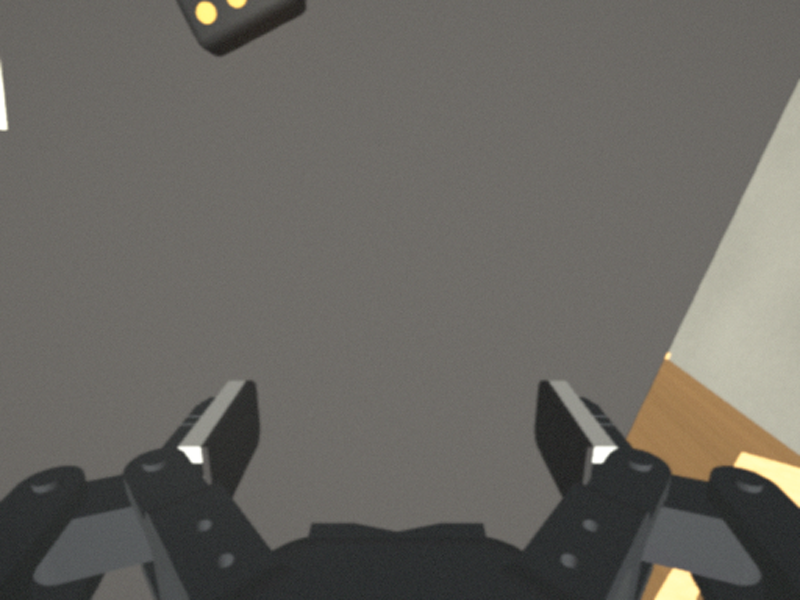

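The move was refused because every row needs all the keys. The picture shows only the bench and the fingers at the start pose. I'll stop short of the filter so that it comes into the wrist view.

Call:
{"fn": "move_arm", "kwargs": {"targets": [{"tx": 1,"ty": -0.8,"tz": 0,"yaw": 0,"jaw": 1},{"tx": 1,"ty": -0.8,"tz": 0,"yaw": 0,"jaw": 1},{"tx": 1,"ty": -0.8,"tz": 0,"yaw": 0,"jaw": 1},{"tx": 1,"ty": -0.8,"tz": 0,"yaw": 0,"jaw": 1},{"tx": 1,"ty": -0.8,"tz": 0,"yaw": 0,"jaw": 1},{"tx": 1,"ty": -0.8,"tz": 0,"yaw": 0,"jaw": 1},{"tx": 1,"ty": -0.8,"tz": 0,"yaw": 0,"jaw": 1},{"tx": 1,"ty": -0.8,"tz": 0,"yaw": 0,"jaw": 1},{"tx": 1,"ty": -0.8,"tz": 0,"yaw": 0,"jaw": 1},{"tx": 1,"ty": -0.8,"tz": 0,"yaw": 0,"jaw": 1},{"tx": 1,"ty": -0.8,"tz": 0,"yaw": 0,"jaw": 1},{"tx": 1,"ty": -0.8,"tz": 0,"yaw": 0,"jaw": 1},{"tx": 1,"ty": -0.9,"tz": 0,"yaw": 0,"jaw": 1},{"tx": 1,"ty": -0.9,"tz": 0,"yaw": 0,"jaw": 1},{"tx": 1,"ty": -0.9,"tz": 0,"yaw": 0,"jaw": 1},{"tx": 1,"ty": -0.9,"tz": 0,"yaw": 0,"jaw": 1},{"tx": 1,"ty": -0.9,"tz": 0,"yaw": 0,"jaw": 1},{"tx": 0,"ty": 0,"tz": 0,"yaw": 0,"jaw": 1},{"tx": 0,"ty": 0,"tz": 0,"yaw": 0,"jaw": 1}]}}

```text
time: 2.2
position: [0.4069, -0.1891, 0.2313]
tcp_rot: [3.111, 0.434, -0.001]
wrist_force: [-0.4, 0.0, 0.1]
opening: 1.003
gripper_force: 0.0
```

```bash
python3 - <<'E'
from h import *
k=K('wrist');w=snap('wrist')
im=w[:,:,::-1].copy()
for n,p in(('filter',[.464,-.1725,.04]),('cap',[.6105,-.196,.02])):
    u,v=proj('wrist',p,k);print(n,u,v);cv2.drawMarker(im,(int(u),int(v)),(0,255,0),0,6,1)
cv2.imwrite('pics/w2n.png',w[:,:,::-1])
cv2.imwrite('pics/w2.png',cv2.resize(im,(800,600),interpolation=cv2.INTER_CUBIC))
togo([.464,-.1725,.02])
np.savez('w2.npz',f=k[0],cx=k[1],cy=k[2],T=k[3])
E
```

```text
filter 253.17325241423296 115.37028720945439
cap 315.1212264529654 -22.25280572919644
t 2.25 tcp [ 0.4067 -0.1897  0.2313] yaw 15.82 zdir [-0.    -0.001 -1.   ] shares [ 2.99 -0.05 10.56]
```

View pics/w2.png

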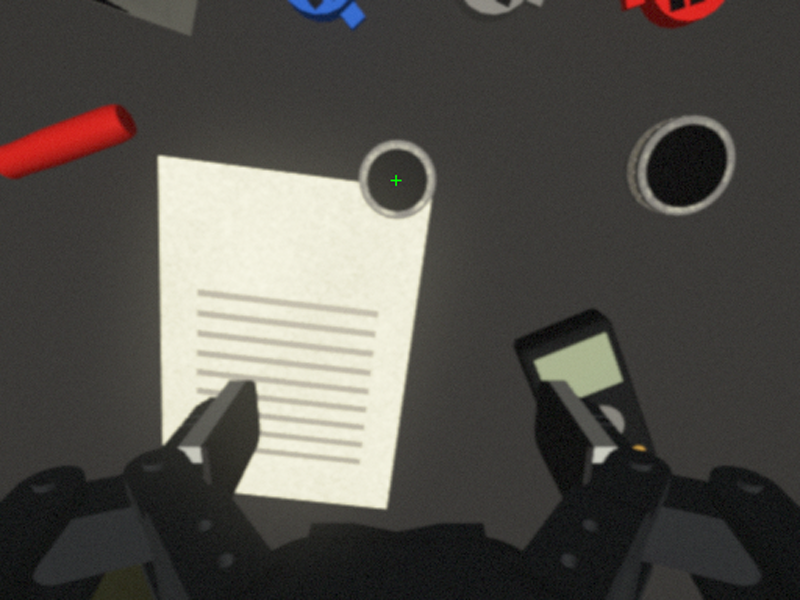

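The marker at (395,180) sits on the filter ring's centre (397,179), so the filter position is confirmed to about 1 mm. The grey cap is at the top, (490,0), between the blue and red ones. Grasping the filter.

Call:
{"fn": "move_arm", "kwargs": {"force": 40, "targets": [{"tx": 1,"ty": 0,"tz": 1,"yaw": 0,"jaw": 1},{"tx": 1,"ty": 0,"tz": 1,"yaw": 0,"jaw": 1},{"tx": 1,"ty": 0,"tz": 1,"yaw": 0,"jaw": 1},{"tx": 0,"ty": 0,"tz": 1,"yaw": 0,"jaw": 1},{"tx": 0,"ty": 0,"tz": 1,"yaw": 0,"jaw": 1},{"tx": 0,"ty": 0,"tz": 1,"yaw": 0,"jaw": 1},{"tx": 0,"ty": 0,"tz": 1,"yaw": 0,"jaw": 1},{"tx": 0,"ty": 0,"tz": 1,"yaw": 0,"jaw": 1},{"tx": 0,"ty": 0,"tz": 1,"yaw": 0,"jaw": 1},{"tx": 0,"ty": 0,"tz": 1,"yaw": 0,"jaw": 1},{"tx": 0,"ty": 0,"tz": 0.6,"yaw": 0,"jaw": 1},{"tx": 0,"ty": 0,"tz": 0.45,"yaw": 0,"jaw": 1},{"tx": 0,"ty": 0,"tz": 0,"yaw": 0,"jaw": 0.4},{"tx": 0,"ty": 0,"tz": 0,"yaw": 0,"jaw": 0.4},{"tx": 0,"ty": 0,"tz": 0,"yaw": 0,"jaw": 0.4},{"tx": 0,"ty": 0,"tz": 0,"yaw": 0,"jaw": 0.4},{"tx": 0,"ty": 0,"tz": 0,"yaw": 0,"jaw": 0.4},{"tx": 0,"ty": 0,"tz": 0,"yaw": 0,"jaw": 0.4}]}}

```text
time: 4.05
position: [0.4657, -0.1736, 0.0114]
tcp_rot: [3.11, 0.432, 0.003]
wrist_force: [-0.5, -0.5, 6.3]
opening: 0.595
gripper_force: 42.4
```

Call:
{"fn": "move_arm", "kwargs": {"targets": [{"tx": 0,"ty": 0,"tz": -1,"yaw": 0,"jaw": 0.4},{"tx": 0,"ty": 0,"tz": -1,"yaw": 0,"jaw": 0.4},{"tx": 0,"ty": 0,"tz": -1,"yaw": 0,"jaw": 0.4},{"tx": 0,"ty": 0,"tz": -1,"yaw": 0,"jaw": 0.4},{"tx": 0,"ty": 0,"tz": -1,"yaw": 0,"jaw": 0.4},{"tx": 0,"ty": -1,"tz": -1,"yaw": 0,"jaw": 0.4},{"tx": 0,"ty": -1,"tz": -1,"yaw": 0,"jaw": 0.4},{"tx": 0,"ty": -1,"tz": -1,"yaw": 0,"jaw": 0.4},{"tx": 0.9,"ty": -1,"tz": -1,"yaw": 0,"jaw": 0.4},{"tx": 0.9,"ty": -1,"tz": 0,"yaw": 0,"jaw": 0.4},{"tx": 0.9,"ty": -1,"tz": 0,"yaw": 0,"jaw": 0.4},{"tx": 0.9,"ty": -1,"tz": 0,"yaw": 0,"jaw": 0.4},{"tx": 0.9,"ty": -1,"tz": 0,"yaw": 0,"jaw": 0.4},{"tx": 0.9,"ty": -1,"tz": 0,"yaw": 0,"jaw": 0.4},{"tx": 0.9,"ty": -1,"tz": 0,"yaw": 0,"jaw": 0.4},{"tx": 0.9,"ty": -0.4,"tz": 0,"yaw": 0,"jaw": 0.4},{"tx": 0,"ty": 0,"tz": 0,"yaw": 0,"jaw": 0.4},{"tx": 0,"ty": 0,"tz": 0,"yaw": 0,"jaw": 0.4}]}}

```text
time: 5.85
position: [0.5457, 0.0664, 0.1894]
tcp_rot: [3.112, 0.433, -0.004]
wrist_force: [0.2, -0.6, -0.4]
opening: 0.601
gripper_force: 42.0
```

```bash
python3 - <<'E'
from h import *
k=K('wrist');w=snap('wrist')
im=w[:,:,::-1].copy()
c=np.array([.6068,.082,.112]);y=np.radians(-2.3)
def dot(p,col): 
    u,v=proj('wrist',p,k);cv2.drawMarker(im2,(int(u*1.5625),int(v*1.5625)),col,0,10,1)
im2=cv2.resize(im,(800,600),interpolation=cv2.INTER_CUBIC)
dot(c,(0,255,0))
for a in np.radians([75,255]): dot(c+.037*np.array([np.cos(a+y),np.sin(a+y),0]),(0,0,255))
for a in np.radians(range(0,360,30)): dot(c+.054*np.array([np.cos(a),np.sin(a),0]),(255,0,0))
cv2.imwrite('pics/w3.png',im2);cv2.imwrite('pics/w3n.png',im)
togo(c)
np.savez('w3.npz',f=k[0],cx=k[1],cy=k[2],T=k[3])
E
```

```text
t 5.9 tcp [0.5455 0.066  0.1895] yaw 15.81 zdir [-0.002 -0.    -1.   ] shares [3.17 0.07 3.87]
```

View pics/w3.png

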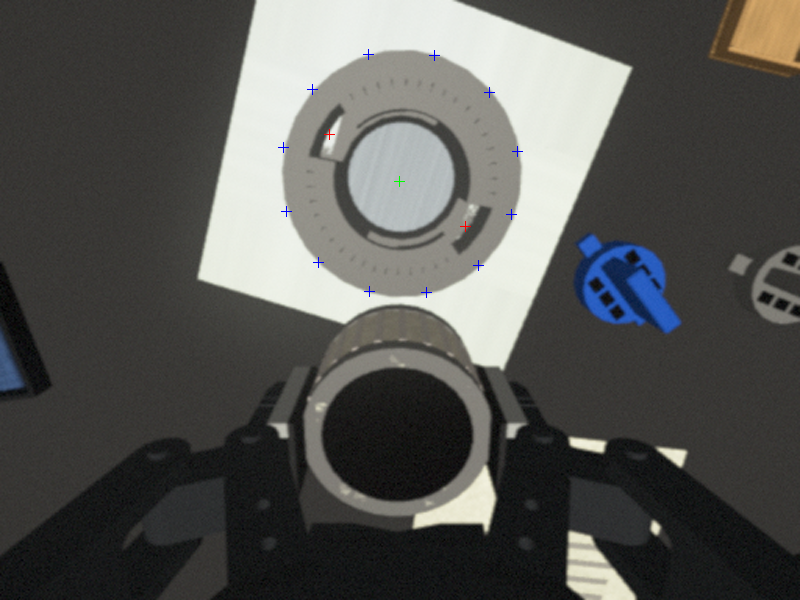

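The collar in w3 is centred near (402,173). The marked notches, (329,134) and (465,226), fall on the real ones, and the held filter's top is at (398,433). I'll work out the filter's offset and the notch angle.

```bash
python3 - <<'E'
from h import *
z=np.load('w3.npz');k=(float(z['f']),float(z['cx']),float(z['cy']),z['T'])
g=lambda u,v,h:onz('',u/1.5625,v/1.5625,h,k)
L=g(327,132,.112);Rr=g(474,230.5,.112)
print('notch mid',((L+Rr)/2).round(4),'r',np.linalg.norm(L-Rr)/2,'ang',np.degrees(np.arctan2(*(L-Rr)[1::-1])))
pts=[g(u,v,.112)[:2] for u,v in((283,173),(521,173),(402,49),(402,297))]
print(np.array(pts).round(4).tolist(),((pts[0]+pts[1])/2).round(4),((pts[2]+pts[3])/2).round(4))
p,M,s=tool()
for h in(.2175,):
    q=[g(u,v,h) for u,v in((398,348),(398,517),(304,433),(491,433))]
    for a in((q[0]+q[1])/2,(q[2]+q[3])/2): print('filt',a.round(4),'in tool mm',(M.T@(a-p)*1000).round(1))
    print(np.linalg.norm(q[0]-q[1]),np.linalg.norm(q[2]-q[3]))
togo([.607,.0815,.125])
E
```

```text
notch mid [0.6068 0.0806 0.112 ] r 0.03992743478286093 ang 72.90457929937571
[[0.596, 0.1339], [0.6255, 0.0303], [0.6593, 0.0961], [0.5546, 0.0659]] [0.6108 0.0821] [0.607 0.081]
filt [0.5443 0.0652 0.2175] in tool mm [ -1.5   0.4 -28. ]
filt [0.5456 0.0657 0.2175] in tool mm [ -0.1   0.3 -28. ]
0.053804480338416796 0.05208657859844923
t 5.9 tcp [0.5455 0.066  0.1895] yaw 15.81 zdir [-0.002 -0.    -1.   ] shares [3.18 0.09 3.22]
```

Call:
{"fn": "move_arm", "kwargs": {"targets": [{"tx": 0.8,"ty": 0.1,"tz": 0,"yaw": 0,"jaw": 0.4},{"tx": 0.8,"ty": 0,"tz": 0,"yaw": 0,"jaw": 0.4},{"tx": 0.8,"ty": 0,"tz": 0,"yaw": 0,"jaw": 0.4},{"tx": 0.83,"ty": 0,"tz": 0,"yaw": 0,"jaw": 0.4},{"tx": 0,"ty": 0,"tz": 0,"yaw": 0,"jaw": 0.4},{"tx": 0,"ty": 0,"tz": 0.8,"yaw": 0,"jaw": 0.4},{"tx": 0,"ty": 0,"tz": 0.8,"yaw": 0,"jaw": 0.4},{"tx": 0,"ty": 0,"tz": 0.8,"yaw": 0,"jaw": 0.4},{"tx": 0,"ty": 0,"tz": 0.7,"yaw": 0,"jaw": 0.4},{"tx": 0,"ty": 0,"tz": 0.5,"yaw": 0,"jaw": 0.4},{"tx": 0,"ty": 0,"tz": 0.25,"yaw": 0,"jaw": 0.4},{"tx": 0,"ty": 0,"tz": 0,"yaw": 0,"jaw": 0.4}]}}

```text
time: 7.1
position: [0.6086, 0.082, 0.1121]
tcp_rot: [-3.111, -0.432, 0.003]
wrist_force: [0.7, -0.1, -0.9]
opening: 0.597
gripper_force: 42.0
```

Call:
{"fn": "move_arm", "kwargs": {"targets": [{"tx": 0,"ty": 0,"tz": 0,"yaw": 0,"jaw": 1},{"tx": 0,"ty": 0,"tz": 0,"yaw": 0,"jaw": 1},{"tx": 0,"ty": 0,"tz": 0,"yaw": 0,"jaw": 1},{"tx": 0,"ty": 0,"tz": 0,"yaw": 0,"jaw": 1},{"tx": 0,"ty": 0,"tz": -0.5,"yaw": 0,"jaw": 1},{"tx": 0,"ty": 0,"tz": -1,"yaw": 0,"jaw": 1},{"tx": 0,"ty": 0,"tz": -1,"yaw": -0.9,"jaw": 1},{"tx": 0,"ty": 0,"tz": -1,"yaw": -0.9,"jaw": 1},{"tx": 0,"ty": 0,"tz": -1,"yaw": -0.9,"jaw": 1},{"tx": 0,"ty": 0,"tz": -1,"yaw": -0.9,"jaw": 1},{"tx": 0,"ty": 0,"tz": 0,"yaw": -0.9,"jaw": 1},{"tx": 0,"ty": 0,"tz": 0,"yaw": -0.9,"jaw": 1},{"tx": -0.8,"ty": 0,"tz": 0,"yaw": -0.9,"jaw": 1},{"tx": -0.8,"ty": 0,"tz": 0,"yaw": -0.9,"jaw": 1},{"tx": -0.8,"ty": 0,"tz": 0,"yaw": -0.2,"jaw": 1},{"tx": -0.8,"ty": 0,"tz": 0,"yaw": 0,"jaw": 1},{"tx": 0,"ty": 0,"tz": 0,"yaw": 0,"jaw": 1}]}}

```text
time: 8.8
position: [0.59, 0.0196, 0.224]
tcp_rot: [2.419, 2.002, 0.0]
wrist_force: [-0.5, 0.0, -0.1]
opening: 1.0
gripper_force: 0.0
```

```bash
python3 - <<'E'
from h import *
k=K('wrist');w=snap('wrist','w4n.png')
u,v=proj('wrist',[.607,.081,.105],k);u,v=int(u),int(v);print(u,v)
x0=max(0,min(512-240,u-120));y0=max(0,min(384-180,v-90))
cv2.imwrite('pics/w4.png',cv2.resize(w[y0:y0+180,x0:x0+240],(720,540),interpolation=cv2.INTER_CUBIC)[:,:,::-1]);print(x0,y0)
togo([.6105,-.196,.03])
np.savez('w4.npz',f=k[0],cx=k[1],cy=k[2],T=k[3])
E
```

```text
259 113
139 23
t 8.85 tcp [0.5901 0.0207 0.2239] yaw 79.26 zdir [ 0.001  0.    -1.   ] shares [-10.46   3.01   9.69]
```

View pics/w4.png

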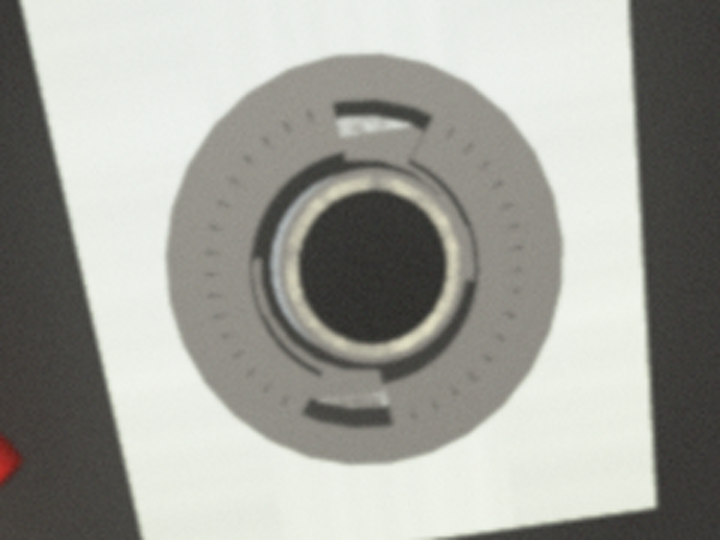

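w4 shows the filter standing upright in the well, with its ring near (370,265). The notch outer mids are near (382,109) and (348,418). Next I'll go to view the cap.

Call:
{"fn": "move_arm", "kwargs": {"targets": [{"tx": -1,"ty": 0.2,"tz": 0,"yaw": 0,"jaw": 1},{"tx": -1,"ty": 0.2,"tz": 0,"yaw": 0,"jaw": 1},{"tx": -1,"ty": 0.2,"tz": 0,"yaw": 0,"jaw": 1},{"tx": -1,"ty": 0.2,"tz": 0,"yaw": 0,"jaw": 1},{"tx": -1,"ty": 0.2,"tz": 0,"yaw": 0,"jaw": 1},{"tx": -1,"ty": 0.2,"tz": 0,"yaw": 0,"jaw": 1},{"tx": -1,"ty": 0.2,"tz": 0,"yaw": 0,"jaw": 1},{"tx": -1,"ty": 0.2,"tz": 0,"yaw": 0,"jaw": 1},{"tx": -1,"ty": 0.2,"tz": 0,"yaw": 0,"jaw": 1},{"tx": -1,"ty": 0.2,"tz": 0,"yaw": 0,"jaw": 1},{"tx": -1,"ty": 0.2,"tz": 0,"yaw": 0,"jaw": 1},{"tx": -1,"ty": 0.2,"tz": 0,"yaw": 0,"jaw": 1},{"tx": -1,"ty": 0.3,"tz": 0,"yaw": 0,"jaw": 1},{"tx": -0.5,"ty": 0.3,"tz": 0,"yaw": 0,"jaw": 1},{"tx": 0,"ty": 0,"tz": 0,"yaw": 0,"jaw": 1},{"tx": 0,"ty": 0,"tz": 0,"yaw": 0,"jaw": 1}]}}

```text
time: 10.45
position: [0.5994, -0.2547, 0.223]
tcp_rot: [-2.417, -2.006, -0.001]
wrist_force: [-0.1, 0.5, -0.1]
opening: 1.002
gripper_force: 0.0
```

```bash
python3 - <<'E'
from h import *
z=np.load('w4.npz');k4=(float(z['f']),float(z['cx']),float(z['cy']),z['T'])
g=lambda u,v,h=.112:onz('',u/3+139-.33,v/3+23-.33,h,k4)
a=(g(167,260)+g(563,260))/2;b=(g(367,54)+g(367,464))/2;T,B=g(382,109),g(348,418);e=T-B
print('collar',a.round(4),b.round(4),'notch',((T+B)/2).round(4),np.linalg.norm(e)/2,np.degrees(np.arctan2(e[1],e[0])))
k=K('wrist');w=snap('wrist','w5n.png')
u,v=proj('wrist',[.6105,-.196,.03],k);u,v=int(u),int(v);print(u,v)
x0=max(0,min(512-160,u-80));y0=max(0,min(384-120,v-60))
cv2.imwrite('pics/w5.png',cv2.resize(w[y0:y0+120,x0:x0+160],(800,600),interpolation=cv2.INTER_CUBIC)[:,:,::-1]);print(x0,y0)
togo([.6105,-.196,.03])
np.savez('w5.npz',f=k[0],cx=k[1],cy=k[2],T=k[3])
E
```

```text
collar [0.6079 0.0846 0.112 ] [0.6078 0.0814 0.112 ] notch [0.6071 0.0818 0.112 ] 0.04098365354772201 73.10301303508629
254 115
174 55
t 10.5 tcp [ 0.5993 -0.2543  0.2231] yaw 79.42 zdir [-0.     0.001 -1.   ] shares [2.96 0.02 9.66]
```

View pics/w5.png

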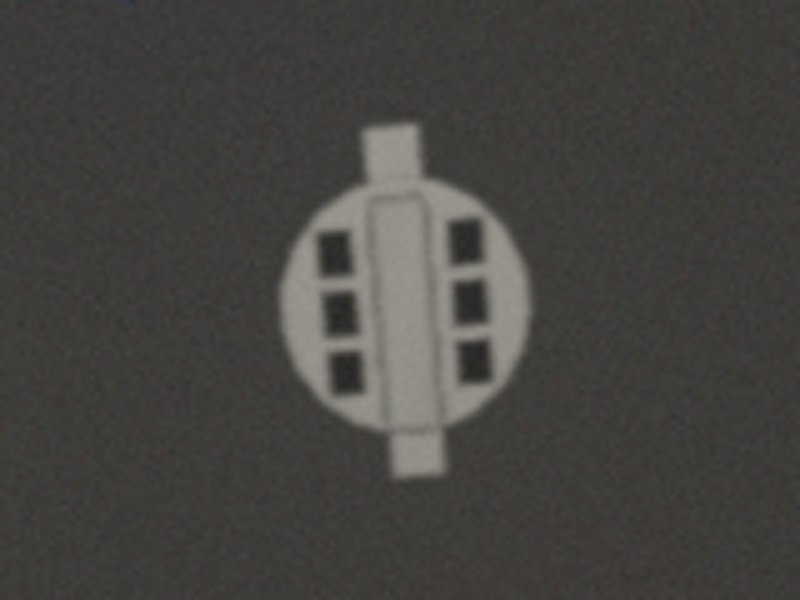

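w5 shows the grey cap upright, with lug tips at (391,124) and (419,477), disc centre (406,304) and the bar in line with the lugs.

```bash
python3 - <<'E'
from h import *
z=np.load('w5.npz');k=(float(z['f']),float(z['cx']),float(z['cy']),z['T'])
g=lambda u,v,h:onz('',u/5+174-.4,v/5+55-.4,h,k)
T,B=g(391,124,.008),g(419,477,.004);e=T-B
print('lugs',((T+B)/2).round(4),np.linalg.norm(e),np.degrees(np.arctan2(e[1],e[0])))
a=(g(281,304,.02)+g(530,304,.02))/2;b=(g(406,177,.02)+g(406,433,.02))/2;print(a.round(4),b.round(4),np.linalg.norm(g(281,304,.02)-g(530,304,.02)))
t=g(397,197,.06),g(411,430,.06);e=t[0]-t[1];print('bar',((t[0]+t[1])/2).round(4),np.linalg.norm(e),np.degrees(np.arctan2(e[1],e[0])))
togo(list(((T+B)/2)[:2])+[.03])
E
```

```text
lugs [ 0.6109 -0.198   0.006 ] 0.07989491398686417 84.14520164678174
[ 0.6111 -0.1968  0.02  ] [ 0.6111 -0.1977  0.02  ] 0.0555204560972089
bar [ 0.6106 -0.1975  0.06  ] 0.04481039616934081 82.99742578989571
t 10.5 tcp [ 0.5993 -0.2543  0.2231] yaw 79.42 zdir [-0.     0.001 -1.   ] shares [2.87 0.06 9.66]
```

Call:
{"fn": "move_arm", "kwargs": {"force": 80, "targets": [{"tx": 0.95,"ty": 0.05,"tz": 1,"yaw": 0,"jaw": 1},{"tx": 0.95,"ty": 0,"tz": 1,"yaw": 0,"jaw": 1},{"tx": 0.97,"ty": 0,"tz": 1,"yaw": 0,"jaw": 1},{"tx": 0,"ty": 0,"tz": 1,"yaw": -0.52,"jaw": 1},{"tx": 0,"ty": 0,"tz": 1,"yaw": 0,"jaw": 1},{"tx": 0,"ty": 0,"tz": 1,"yaw": 0,"jaw": 1},{"tx": 0,"ty": 0,"tz": 1,"yaw": 0,"jaw": 1},{"tx": 0,"ty": 0,"tz": 1,"yaw": 0,"jaw": 1},{"tx": 0,"ty": 0,"tz": 1,"yaw": 0,"jaw": 1},{"tx": 0,"ty": 0,"tz": 0.7,"yaw": 0,"jaw": 1},{"tx": 0,"ty": 0,"tz": 0,"yaw": 0,"jaw": 0},{"tx": 0,"ty": 0,"tz": 0,"yaw": 0,"jaw": 0},{"tx": 0,"ty": 0,"tz": 0,"yaw": 0,"jaw": 0},{"tx": 0,"ty": 0,"tz": 0,"yaw": 0,"jaw": 0},{"tx": 0,"ty": 0,"tz": 0,"yaw": 0,"jaw": 0},{"tx": 0,"ty": 0,"tz": 0,"yaw": 0,"jaw": 0},{"tx": 0,"ty": 0,"tz": 0,"yaw": 0,"jaw": 0},{"tx": 0,"ty": 0,"tz": 0,"yaw": 0,"jaw": 0}]}}

```text
time: 12.3
position: [0.6115, -0.1991, 0.0304]
tcp_rot: [2.336, 2.098, 0.001]
wrist_force: [-0.9, -0.0, 5.5]
opening: 0.125
gripper_force: 78.7
```

```bash
python3 - <<'E'
from h import *
togo([.6072,.0813,.18])
p,M,s=tool();print(s['opening']*85,s['gripper_force'],s['wrist_force'])
E
```

```text
t 12.3 tcp [ 0.6115 -0.1991  0.0304] yaw 83.86 zdir [ 0.001 -0.001 -1.   ] shares [13.91 -1.7  -7.49]
10.599935320518677 78.68664622306824 [-0.85884361 -0.03391585  5.51971891]
```

Call:
{"fn": "move_arm", "kwargs": {"targets": [{"tx": 0,"ty": 0,"tz": -1,"yaw": 0,"jaw": 0},{"tx": 0,"ty": 0,"tz": -1,"yaw": 0,"jaw": 0},{"tx": 0,"ty": 0,"tz": -1,"yaw": 0,"jaw": 0},{"tx": 0,"ty": 0,"tz": -1,"yaw": 0.63,"jaw": 0},{"tx": 0,"ty": 0,"tz": -1,"yaw": 0.63,"jaw": 0},{"tx": 0.9,"ty": -0.3,"tz": -1,"yaw": 0,"jaw": 0},{"tx": 0.9,"ty": -0.3,"tz": -1,"yaw": 0,"jaw": 0},{"tx": 0.9,"ty": -0.3,"tz": -1,"yaw": 0,"jaw": 0},{"tx": 0.9,"ty": -0.3,"tz": 0,"yaw": 0,"jaw": 0},{"tx": 0.9,"ty": -0.3,"tz": 0,"yaw": 0,"jaw": 0},{"tx": 0.9,"ty": -0.3,"tz": 0,"yaw": 0,"jaw": 0},{"tx": 0.9,"ty": -0.3,"tz": 0,"yaw": 0,"jaw": 0},{"tx": 0.9,"ty": -0.3,"tz": 0,"yaw": 0,"jaw": 0},{"tx": 0.9,"ty": -0.3,"tz": 0,"yaw": 0,"jaw": 0},{"tx": 0.9,"ty": -0.3,"tz": 0,"yaw": 0,"jaw": 0},{"tx": 0.9,"ty": -0.3,"tz": 0,"yaw": 0,"jaw": 0},{"tx": 0.9,"ty": -0.3,"tz": 0,"yaw": 0,"jaw": 0},{"tx": 0.9,"ty": -0.3,"tz": 0,"yaw": 0,"jaw": 0},{"tx": 0.67,"ty": -0.1,"tz": 0,"yaw": 0,"jaw": 0},{"tx": 0,"ty": 0,"tz": 0,"yaw": 0,"jaw": 0}]}}

```text
time: 14.3
position: [0.6061, 0.0634, 0.1885]
tcp_rot: [-2.521, -1.872, 0.001]
wrist_force: [0.3, 0.0, -1.0]
opening: 0.128
gripper_force: 78.0
```

Call:
{"fn": "move_arm", "kwargs": {"targets": [{"tx": 0,"ty": 0,"tz": 0,"yaw": 0,"jaw": 0},{"tx": 0,"ty": 0,"tz": 0,"yaw": 0,"jaw": 0},{"tx": 0,"ty": 0,"tz": 0,"yaw": 0,"jaw": 0}]}}

```text
time: 14.6
position: [0.6065, 0.0604, 0.1892]
tcp_rot: [2.526, 1.868, -0.0]
wrist_force: [0.3, 0.5, -0.6]
opening: 0.125
gripper_force: 78.0
```

```bash
python3 - <<'E'
from h import *
togo([.6068,.0799,.143])
p,M,s=tool();print(s['opening']*85,s['gripper_force'],s['wrist_force'])
k=K('wrist');w=snap('wrist','w6n.png');cv2.imwrite('pics/w6.png',cv2.resize(w[100:380,80:430],(750,600),interpolation=cv2.INTER_CUBIC)[:,:,::-1])
E
```

```text
t 14.6 tcp [0.6065 0.0604 0.1892] yaw 72.97 zdir [-0. -0. -1.] shares [ 0.94 -0.27  2.31]
10.640690571755009 78.02485585212708 [ 0.26873476  0.53189745 -0.57396535]
```

View pics/w6.png

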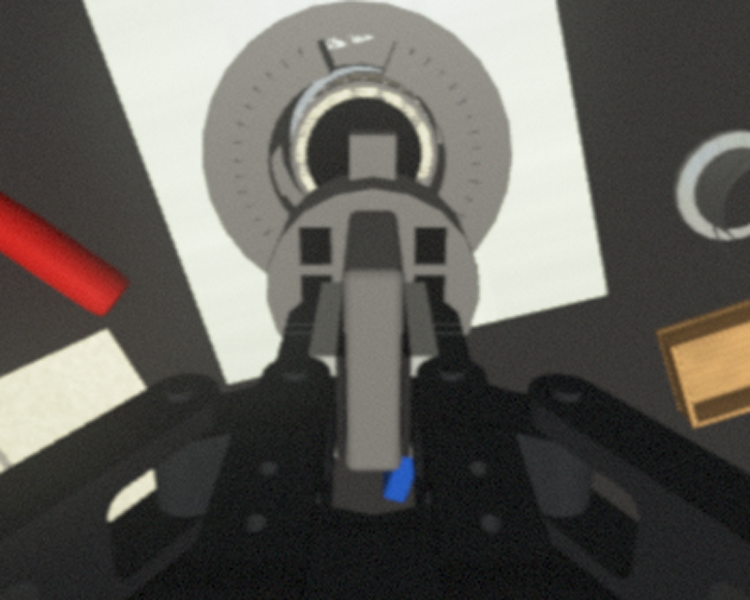

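w6 shows the cap straight in the grip, with its front lug tip at (372,135). The notch is ahead at (360,45), and the move came up about 2 cm short. I'll make that up and check the lug offset.

```bash
python3 - <<'E'
from h import *
k=K('wrist');p,M,s=tool()
for v in(134,136):
    q=onz('',80+372*350/750-.3,100+v*280/600-.3,.1668,k);print('lug tip in tool mm',(M.T@(q-p)*1e3).round(1))
E
```

```text
lug tip in tool mm [40.4 -0.2 22.4]
lug tip in tool mm [39.9 -0.2 22.4]
```

Call:
{"fn": "move_arm", "kwargs": {"targets": [{"tx": 0.47,"ty": -0.13,"tz": 0,"yaw": 0,"jaw": 0},{"tx": 0.47,"ty": -0.13,"tz": 0,"yaw": 0,"jaw": 0},{"tx": 0,"ty": 0,"tz": 0.6,"yaw": 0,"jaw": 0},{"tx": 0,"ty": 0,"tz": 0.6,"yaw": 0,"jaw": 0},{"tx": 0,"ty": 0,"tz": 0.6,"yaw": 0,"jaw": 0},{"tx": 0,"ty": 0,"tz": 0.3,"yaw": 0,"jaw": 0},{"tx": 0,"ty": 0,"tz": 0,"yaw": 0,"jaw": 0},{"tx": 0,"ty": 0,"tz": 0,"yaw": 0,"jaw": 0},{"tx": 0,"ty": 0,"tz": 0,"yaw": 0,"jaw": 0}]}}

```text
time: 15.55
position: [0.6076, 0.0806, 0.148]
tcp_rot: [2.524, 1.869, 0.002]
wrist_force: [0.1, -1.5, -0.4]
opening: 0.126
gripper_force: 78.0
```

```bash
python3 - <<'E'
from h import *
togo([.6068,.0799,.143])
p,M,s=tool();print(s['wrist_force'])
E
```

```text
t 15.55 tcp [0.6076 0.0806 0.148 ] yaw 73.03 zdir [ 0.001 -0.    -1.   ] shares [-0.05 -0.03  0.25]
[ 0.07669496 -1.53991968 -0.43003889]
```

Call:
{"fn": "move_arm", "kwargs": {"targets": [{"tx": -0.04,"ty": 0,"tz": 0.25,"yaw": 0,"jaw": 0},{"tx": 0,"ty": 0,"tz": 0.25,"yaw": 0,"jaw": 0},{"tx": 0,"ty": 0,"tz": 0.2,"yaw": 0,"jaw": 0},{"tx": 0,"ty": 0,"tz": 0.2,"yaw": 0,"jaw": 0},{"tx": 0,"ty": 0,"tz": 0,"yaw": 0,"jaw": 0},{"tx": 0,"ty": 0,"tz": 0,"yaw": 0,"jaw": 0}]}}

```text
time: 16.15
position: [0.6069, 0.0799, 0.1299]
tcp_rot: [2.524, 1.869, 0.0]
wrist_force: [-1.7, -0.7, 4.6]
opening: 0.125
gripper_force: 78.8
```

Call:
{"fn": "move_arm", "kwargs": {"targets": [{"tx": 0,"ty": 0,"tz": 0.2,"yaw": 0,"jaw": 0},{"tx": 0,"ty": 0,"tz": 0.2,"yaw": 0,"jaw": 0},{"tx": 0,"ty": 0,"tz": 0.2,"yaw": 0,"jaw": 0},{"tx": 0,"ty": 0,"tz": 0.13,"yaw": 0,"jaw": 0},{"tx": 0,"ty": 0,"tz": 0,"yaw": 0,"jaw": 0},{"tx": 0,"ty": 0,"tz": 0,"yaw": 0,"jaw": 0}]}}

```text
time: 16.75
position: [0.6071, 0.0799, 0.1165]
tcp_rot: [2.524, 1.869, 0.001]
wrist_force: [-3.4, -1.8, 9.0]
opening: 0.128
gripper_force: 79.6
```

Call:
{"fn": "move_arm", "kwargs": {"targets": [{"tx": 0,"ty": 0,"tz": 0,"yaw": 0.5,"jaw": 0},{"tx": 0,"ty": -0.01,"tz": 0,"yaw": 0.5,"jaw": 0},{"tx": 0,"ty": 0,"tz": 0,"yaw": 0.5,"jaw": 0},{"tx": 0,"ty": -0.01,"tz": 0,"yaw": 0.5,"jaw": 0},{"tx": 0,"ty": 0,"tz": 0,"yaw": 0,"jaw": 0}]}}

```text
time: 17.25
position: [0.6085, 0.0802, 0.1174]
tcp_rot: [2.774, 1.468, 0.007]
wrist_force: [0.0, 0.3, 9.9]
opening: 0.127
gripper_force: 79.5
```

```bash
python3 - <<'E'
from h import *
togo([.607,.08,.116])
p,M,s=tool();print(s['wrist_force'].round(2),s['ft_torque'].round(3))
E
```

```text
t 17.25 tcp [0.6085 0.0802 0.1174] yaw 55.78 zdir [ 0.005  0.    -1.   ] shares [-0.05 -0.06  0.07]
[0.02 0.31 9.88] [-0.056  0.247 -0.048]
```

Call:
{"fn": "move_arm", "kwargs": {"targets": [{"tx": -0.02,"ty": -0.02,"tz": 0.05,"yaw": 0.6,"jaw": 0},{"tx": 0,"ty": -0.01,"tz": 0,"yaw": 0.6,"jaw": 0},{"tx": 0,"ty": 0,"tz": 0,"yaw": 0.6,"jaw": 0},{"tx": 0,"ty": -0.01,"tz": 0,"yaw": 0.6,"jaw": 0},{"tx": 0,"ty": -0.01,"tz": 0,"yaw": 0.6,"jaw": 0},{"tx": 0,"ty": 0,"tz": 0,"yaw": 0.6,"jaw": 0},{"tx": 0,"ty": -0.01,"tz": 0,"yaw": 0.6,"jaw": 0},{"tx": 0,"ty": -0.01,"tz": 0,"yaw": 0.6,"jaw": 0},{"tx": 0,"ty": 0,"tz": 0,"yaw": 0.6,"jaw": 0},{"tx": 0,"ty": -0.01,"tz": 0,"yaw": 0.6,"jaw": 0},{"tx": 0,"ty": 0,"tz": 0,"yaw": 0,"jaw": 0},{"tx": 0,"ty": 0,"tz": 0,"yaw": 0,"jaw": 0}]}}

```text
time: 18.45
position: [0.608, 0.0807, 0.1167]
tcp_rot: [3.139, 0.117, 0.01]
wrist_force: [1.1, -0.5, 9.2]
opening: 0.13
gripper_force: 79.6
```

```bash
python3 - <<'E'
from h import *
togo([.6060,.0813,.117])
p,M,s=tool();print(s['wrist_force'].round(2),s['ft_torque'].round(3))
E
```

```text
t 18.45 tcp [0.608  0.0807 0.1167] yaw 4.28 zdir [ 0.006 -0.001 -1.   ] shares [-0.1  -0.04 -0.02]
[ 1.12 -0.51  9.17] [-0.225  0.096 -0.051]
```

Call:
{"fn": "move_arm", "kwargs": {"targets": [{"tx": -0.05,"ty": 0,"tz": 0,"yaw": 0.35,"jaw": 0},{"tx": 0,"ty": 0,"tz": 0,"yaw": 0.35,"jaw": 0},{"tx": 0,"ty": 0,"tz": 0,"yaw": 0.2,"jaw": 0},{"tx": 0,"ty": 0,"tz": 0,"yaw": 0.1,"jaw": 0},{"tx": 0,"ty": 0,"tz": 0,"yaw": 0,"jaw": 0},{"tx": 0,"ty": 0,"tz": 0,"yaw": 0,"jaw": 0}]}}

```text
time: 19.05
position: [0.6073, 0.0807, 0.1168]
tcp_rot: [3.139, -0.118, 0.011]
wrist_force: [0.3, -0.7, 9.6]
opening: 0.124
gripper_force: 79.6
```

```bash
python3 - <<'E'
from h import *
togo([.6060,.0813,.117])
p,M,s=tool();print(s['wrist_force'].round(2),s['ft_torque'].round(3))
E
```

```text
t 19.05 tcp [0.6073 0.0807 0.1168] yaw -4.29 zdir [ 0.007 -0.001 -1.   ] shares [-0.07 -0.03 -0.01]
[ 0.34 -0.67  9.59] [-0.18   0.081  0.086]
```

Call:
{"fn": "move_arm", "kwargs": {"targets": [{"tx": 0,"ty": 0,"tz": 0,"yaw": 0.15,"jaw": 0},{"tx": 0,"ty": 0,"tz": 0,"yaw": 0,"jaw": 0},{"tx": 0,"ty": 0,"tz": 0,"yaw": 0,"jaw": 0}]}}

```text
time: 19.35
position: [0.6074, 0.081, 0.1169]
tcp_rot: [-3.138, 0.152, -0.012]
wrist_force: [1.8, 0.3, 9.8]
opening: 0.122
gripper_force: 79.6
```

```bash
python3 - <<'E'
from h import *
togo([.6060,.0813,.117])
p,M,s=tool();print(s['wrist_force'].round(2),s['ft_torque'].round(3))
E
```

```text
t 19.35 tcp [0.6074 0.081  0.1169] yaw -5.55 zdir [ 0.008 -0.    -1.   ] shares [-0.07 -0.01 -0.01]
[1.84 0.34 9.82] [-0.117 -0.031  0.191]
```

Call:
{"fn": "move_arm", "kwargs": {"targets": [{"tx": 0,"ty": 0,"tz": 0,"yaw": -0.2,"jaw": 0},{"tx": 0,"ty": 0,"tz": -0.15,"yaw": 0,"jaw": 0},{"tx": 0,"ty": 0,"tz": -0.15,"yaw": 0,"jaw": 0},{"tx": 0,"ty": 0,"tz": -0.12,"yaw": 0,"jaw": 0},{"tx": 0,"ty": 0,"tz": 0,"yaw": 0,"jaw": 0},{"tx": 0,"ty": 0,"tz": 0,"yaw": 0,"jaw": 0}]}}

```text
time: 19.95
position: [0.6071, 0.081, 0.1246]
tcp_rot: [-3.139, 0.106, -0.011]
wrist_force: [1.3, -0.1, 5.6]
opening: 0.126
gripper_force: 79.2
```

```bash
python3 - <<'E'
from h import *
togo([.6060,.0813,.117])
p,M,s=tool();print(s['wrist_force'].round(2),s['ft_torque'].round(3))
E
```

```text
t 19.95 tcp [0.6071 0.081  0.1246] yaw -3.88 zdir [ 0.007  0.    -1.   ] shares [-0.06 -0.01  0.38]
[ 1.26 -0.08  5.63] [-0.04  -0.281 -0.001]
```

Call:
{"fn": "move_arm", "kwargs": {"targets": [{"tx": 0,"ty": 0,"tz": -0.1,"yaw": 0,"jaw": 0},{"tx": 0,"ty": 0,"tz": -0.05,"yaw": 0,"jaw": 0},{"tx": 0,"ty": 0,"tz": 0,"yaw": 0,"jaw": 0},{"tx": 0,"ty": 0,"tz": 0,"yaw": 0,"jaw": 0}]}}

```text
time: 20.35
position: [0.6068, 0.081, 0.1269]
tcp_rot: [-3.139, 0.106, -0.01]
wrist_force: [4.9, -0.2, 5.4]
opening: 0.127
gripper_force: 78.9
```

Call:
{"fn": "move_arm", "kwargs": {"targets": [{"tx": 0,"ty": 0,"tz": -0.07,"yaw": 0,"jaw": 0},{"tx": 0,"ty": 0,"tz": -0.05,"yaw": 0,"jaw": 0},{"tx": 0,"ty": 0,"tz": 0,"yaw": 0,"jaw": 0}]}}

```text
time: 20.65
position: [0.6068, 0.081, 0.1272]
tcp_rot: [-3.139, 0.107, -0.01]
wrist_force: [8.3, 0.2, -2.7]
opening: 0.125
gripper_force: 78.0
```

```bash
python3 - <<'E'
from h import *
togo([.6060,.0813,.117])
p,M,s=tool();print(s['wrist_force'].round(2),s['ft_torque'].round(3))
E
```

```text
t 20.65 tcp [0.6068 0.081  0.1272] yaw -3.89 zdir [ 0.006  0.    -1.   ] shares [-0.04 -0.01  0.51]
[ 8.33  0.16 -2.67] [ 0.048 -1.384 -0.009]
```

At TCP 0.127 m (underside about 97 mm) the cap meets the pocket roof, so it is locked. Releasing it and backing away.

Call:
{"fn": "move_arm", "kwargs": {"targets": [{"tx": 0,"ty": 0,"tz": 0.1,"yaw": 0,"jaw": 0},{"tx": 0,"ty": 0,"tz": 0,"yaw": 0,"jaw": 0.4},{"tx": 0,"ty": 0,"tz": 0,"yaw": 0,"jaw": 0.8},{"tx": 0,"ty": 0,"tz": 0,"yaw": 0,"jaw": 0.8},{"tx": 0,"ty": 0,"tz": 0,"yaw": 0,"jaw": 0.8},{"tx": 0,"ty": 0,"tz": -0.5,"yaw": 0,"jaw": 0.8},{"tx": 0,"ty": 0,"tz": -1,"yaw": 0,"jaw": 0.8},{"tx": 0,"ty": 0,"tz": -1,"yaw": 0,"jaw": 0.8},{"tx": 0,"ty": 0,"tz": -1,"yaw": 0,"jaw": 0.8},{"tx": 0,"ty": 0,"tz": -1,"yaw": 0,"jaw": 0.8},{"tx": 0,"ty": 0,"tz": -1,"yaw": 0,"jaw": 0.8},{"tx": 0,"ty": 0,"tz": -1,"yaw": 0,"jaw": 0.8},{"tx": -1,"ty": 0,"tz": 0,"yaw": 0,"jaw": 0.8},{"tx": -1,"ty": 0,"tz": 0,"yaw": 0,"jaw": 0.8},{"tx": -1,"ty": 0,"tz": 0,"yaw": 0,"jaw": 0.8},{"tx": -1,"ty": 0,"tz": 0,"yaw": 0,"jaw": 0.8},{"tx": 0,"ty": 0,"tz": 0,"yaw": 0,"jaw": 0.8},{"tx": 0,"ty": 0,"tz": 0,"yaw": 0,"jaw": 0.8}]}}

```text
time: 22.45
position: [0.5248, 0.0864, 0.2564]
tcp_rot: [-3.14, 0.106, -0.003]
wrist_force: [0.0, -0.4, -0.9]
opening: 0.803
gripper_force: 0.0
```

```bash
python3 - <<'E'
from h import *
# expect locked: bar top z=.157, along yaw -2.2..-4, centre (.607,.081); measure bar outline numerically in the wrist picture
k=K('wrist');w=snap('wrist','w7n.png')
p,M,s=tool();print(s['time'],p.round(3),s['wrist_force'].round(2))
for yw in(-2,73):
  e=np.array([np.cos(np.radians(yw)),np.sin(np.radians(yw)),0])
  print(yw,[np.round(proj('',np.array([.607,.081,.157])+t*e,k)) for t in(-.023,0,.023)])
u,v=map(int,proj('',[.607,.081,.157],k))
g=cv2.cvtColor(w,cv2.COLOR_RGB2GRAY)[max(0,v-60):v+60:4,u-60:u+60:4]
for r in g: print(''.join('%4d'%x for x in r))
E
```

```text
22.5 [0.525 0.086 0.256] [ 0.37 -0.34 -0.34]
-2 [array([254., 121.]), array([253.,  90.]), array([252.,  57.])]
73 [array([282.,  97.]), array([253.,  90.]), array([224.,  82.])]
 236 239 238 237 237 235 236 234 233 233 186 149 147 148 144 146 145 148 147 149 196 236 236 236 233 234 236 236 232 232
 236 237 239 238 237 237 236 233 166 144 147 147 147 147 148 146 152 144 147 146 146 147 178 235 235 234 236 235 232 234
 236 237 238 239 237 236 224 151 149 147 148 148 147 148 147 147 148 147 148 147 145 147 147 147 220 234 235 236 234 234
 236 238 239 238 238 194 149 148 149 147 147 147 150 132 145 147 146 145 137 146 146 142 145 144 145 216 236 235 232 235
 236 238 238 239 214 147 147 147 149 146 140 145 146 143 146 146 144 148 144 146 140 146 145 149 146 145 220 235 235 234
 237 238 239 231 147 149 150 148 140 149 145 145 148 145 147 144 147 146 147 146 145 140 146 144 145 145 143 224 234 234
 236 238 237 151 147 149 146 146 146 147 147 145 147 143 142 142 143 146 145 147 143 144 146 132 146 145 143 153 235 236
 235 235 203 146 145 147 149 148 145 144 146 142 103 106 141 140 141 106 1
[... 2008 characters left out ...]
148 148 146 146 148 145 127  95 136 141 138 126 133 144 147 146 141 143 144 142 143 181 238 237
 237 237 238 235 154 147 148 144 146 148 148 146 148 147 144 148 145 145 142 144 145 140 144 145 146 143 152 236 237 236
 236 237 239 239 236 150 146 149 147 142 146 143 147 148 144 146 146 145 146 148 141 144 148 145 145 149 234 236 235 235
 235 237 238 238 240 237 157 147 149 146 146 145 140 146 135 144 147 138 139 144 143 142 144 143 149 232 236 236 234 236
 234 235 238 239 240 239 236 178 149 149 147 148 146 146 147 145 148 145 145 144 146 146 144 187 235 236 238 235 234 235
 236 236 239 239 239 240 238 237 230 158 146 145 148 147 145 144 145 143 144 147 146 162 230 236 235 236 238 235 235 235
```

The outline matches the locked pose: the bar lies along the extractor's x, at rows 58–120 against 57–121 predicted for a 157 mm bar top. Handing in.

```bash
python3 -c "
from cell import ticket
print(ticket.close_job())"
```

```text
the job is handed in; nothing more can be done
None
```

The filter is in the well and the cap is locked over it: pulled up, it stopped at the pocket roof with its underside at about 97 mm. The job was handed in at 22.5 s, with no verdict returned.

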